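Slide a petri dish under the leaf spring of a dish clamp

TASK

Load the petri dish into the dish clamp: with the fingertips press the orange finger rest of the sprung carriage down hard, and keep pressing while you slide the carriage away from you, so that the dish passes under the crossbar and its leaf spring, until the carriage is fully home against its stop; then let go and move clear. Do not touch the dish itself, pick nothing up, and leave the bottles, the spare dish and the lid round the clamp where they stand.

Things in the scene. Friction and masses are not known exactly. Their poses are not given: they have to be found in the camera images.
- clamp_base: the dish clamp: a grey plate 330 x 130 x 12 mm fixed to the worktop, with two rails and an aluminium crossbar. Origin: centre of its underside. Its +x axis is the direction in which the carriage slides (roughly away from the robot, at any yaw up to 20 degrees either way), +z up
- crossbar (a point): centre of the top of the aluminium crossbar, 57 mm above the worktop, 45 mm along +x from the clamp's origin. The bar is 12 mm thick along x, spans 114 mm across on two posts, and its underside is 38.5 mm above the worktop. The steel leaf spring (30 mm wide) is clamped under it and slopes down 70 mm in the +x direction
- finger_rest: orange ribbed pad, 56 mm along the slide, 60 mm across, 6 mm thick, on the near end of the white carriage platform; at its far (+x) edge a lip 7 mm thick stands 8 mm above the pad (the lip's near face lies 21 mm ahead of the pad's centre), which a fingertip may push against. Origin: centre of the pad's underside; axes as the clamp. It starts 126 mm behind the clamp's origin and moves with the carriage and the platform; at home it is 58 mm behind the crossbar's centre
- rest_top (a point): centre of the top face of the orange finger rest (40 mm above the worktop when not pressed, 28 mm when pressed fully): the place to press
- carriage (a joint): how far the carriage has slid along the clamp's +x axis: 0 at the start, 0.113 m fully home at its stop. Friction about 1 N, plus up to about 10 N drag when the dish wedges under the leaf spring (from about 0.05 m on, where the leaf spring also begins to carry part of the pressing force, leaving about 6 N to the finger)
- platform (a joint): how far the white platform (with finger rest and dish) is pressed down on its springs: 0 up, 0.012 m fully down at a hard stop. Springs: about 5 N to start, 0.7 N more per mm, about 13 N at the stop. Below about 0.007 m the dish strikes the crossbar (from about 0.013 m of carriage travel). When the dish is home and the finger is gone, the leaf spring holds it at about 0.007 m
- leaf (a joint): angle by which the leaf spring is bent up, rad: 0 free, about 0.15 when it presses on the loaded dish
- nest (a point): centre of the floor of the dish nest on the white platform (eight grey lugs 8 mm high); at the start 118 mm ahead of the finger rest's centre and 34 mm above the worktop; it moves with the platform
- dish: round lidded petri dish, 62 mm across, 12 mm high, cream filling, loose in the nest. Origin: centre of its underside
- microscope_foot (a point): point on the worktop under the tall white microscope (fixed, about 0.2 m wide, 0.3 m deep, over 0.4 m high), which stands to the right of the clamp: an obstacle for the arm; pass in front of it, on the robot's side
- amber_bottle: brown bottle with black cap, 45 mm across, 92 mm high, standing left of the clamp. Origin: centre of its underside
- dropper_bottle: small brown dropper bottle, 31 mm across, 70 mm high, standing right of the clamp. Origin: centre of its underside
- spare_dish: another petri dish, 62 mm across, 12 mm high, lying on the worktop right of the clamp. Origin: centre of its underside
- white_lid: white jar lid, 69 mm across, 20 mm high, on the worktop left of the clamp. Origin: centre of its underside

How it is judged:
On the way, in this order (a step that is already met when the one before it is completed fails the run):
1. the finger rest is pressed down by the fingers before the dish reaches the crossbar (contact force between the fingers and finger_rest above 5 N and value of joint platform above 0.006 m and value of joint carriage below 0.02 m), for 0.05 s.
2. the fingers still press on the rest as the dish goes under the crossbar and leaf spring (contact force between the fingers and finger_rest above 5 N and value of joint platform above 0.006 m and value of joint carriage between 0.045 and 0.1 m), for 0.05 s.
At the end, for the whole second after the job is handed in: the carriage is within 6 mm of its home stop, let go; the dish lies flat and at rest in its nest (within 6 mm), held down by the bent leaf spring (value of joint carriage above 0.107 m and value of joint platform between 0.004 and 0.0105 m and value of joint leaf above 0.08 rad and horizontal distance between dish and nest below 0.006 m and distance between dish and nest below 0.006 m and angle between dish's own z axis and vertical below 0.06 rad and linear speed of dish below 0.01 m/s); the robot touches nothing.
It fails at once if the fingers touch the dish (contact force between the fingers and dish above 0.5 N).
It fails at once if the dish leaves its nest or is lifted (distance between dish and nest above 0.012 m).
It fails at once if one of the bottles, the spare dish or the lid is moved by more than 20 mm (distance of any of amber_bottle, dropper_bottle, spare_dish, white_lid from where it was at the start of the episode above 0.02 m).
It also fails if it takes over 43 s, if anything falls off the work surface, if the arm or the gripper's body presses on something with over 40 N, if the wrist force passes 120 N, or if a joint passes its speed limit or range.

ROBOT

A 6-joint arm with a two-finger parallel gripper is mounted at the origin on a cart in front of the work surface, level with it; the furniture and walls round the work are solid. World frame = base frame: x ahead of the robot, y to its left, z up, the work surface at z = 0. Lengths are in m, angles in rad, forces in N, time in s.
With the tool pointing down it reaches from about 0.225 to 0.875 m from the base axis. Payload 3.4 kg.
Tool frame: the origin (TCP) lies at the very end of the fingers, on their centre line; the grasp point (between the pads) lies 19 mm behind it (r.tcp_to_grasp is the z of the grasp point in the tool frame, in m); z points along the fingers, y is the line along which they close (so a half turn about z gives the same grasp; the last joint's range is limited). The gripper opens to 85 mm and grips with 20 to 120 N. Pads are 22 mm wide; open, the fingers measure 114 mm over their backs; the gripper's body (76 mm by 85 mm) begins 54 mm behind the grasp point. The pads swing forward as they close: fully open they stand 13 mm farther back than shut.
Start: joints at [-1.352, 0.276, 1.505, -0, 1.361, -0.121], TCP at [0.192, -0.542, 0.231] pointing down, gripper open.
Joint ranges: [-2.89, 2.89], [-0.75, 2.08], [0.22, 2.7], [-1.18, 4.32], [0.11, 2.71], [-2.7, 2.7]. Speed limits (rad/s): [2.57, 2.57, 3.14, 3.14, 3.14, 3.14].

INTERFACE

Orientations are given as a unit quaternion [w, x, y, z].
In Python, from bench import r gives the robot as it stands.
- The arm moves only by the tool arm_command, never from a script. Its argument "rows" is text: rows parted by semicolons, each of 7 numbers parted by spaces: the shift along the tool's x, y, z in mm, then the turn, a rotation vector about the tool's x, y, z in degrees, then the opening in per cent of the stroke, from 0 (shut) to 100 (fully open). A call has 1 to 20 rows; each row shifts and turns the commanded pose from where the row before left it, along the tool's axes as they then stand; what a row does not reach is not made up. A row lasts 1/10 s, in which the tool goes at most 50 mm and 8.59 degrees, less where a joint would pass 70% of its speed; a pose out of reach is approached as far as the arm can. A call is refused whole if a number of a shift passes 50 or a number of a turn 8.59, either way. A call with a gripper value outside its range is refused whole. The fingers move at their own pace and stop on an object; "squeeze" is the grip in N (left out, the last holds). Time passes only in rows, so rows that do not move let the fingers close. It gives the time, the measured TCP pose, the force, the opening and the grip force at its end, in the units of the state.
- r.get_state(): the state, without advancing time (a new reading comes with each control period).
- r.camera(name): name is "scene" or "top" or "wrist"; returns (picture, depth): 420x560x3 uint8, red, green, blue; 420x560 float32, m along the optical axis (not along the pixel's ray), 0 where there is no reading.
- r.camera_info(name): a dict with "camera_matrix" (3x3 intrinsics, pixels), "rvec" (rotation vector, rad) and "tvec" (3), from world to camera coordinates, as OpenCV has them; the wrist camera has in their place "T_tool_cam" (4x4, takes a point from camera to tool coordinates, whose origin is the TCP and whose axes are the flange's). Camera axes: x right, y down, z forward; pixel columns grow to the right and rows downward; lengths in m; the calibration is good to about 2 mm. The wrist camera is an equidistant fisheye: a pixel r from the principal point sees the ray r / f radians off the axis. A picture is of the moment at which its call begins: read the wrist's pose just before it. camera_info takes no time and is no camera call.
- r.finish_job(): hands the job in; it is judged then, once.
The state is a dict: "t": time; "joint_positions": joint angles; "qvel": joint speeds; "joint_torque": joint torques, N m; "tcp_pos": TCP position; "orientation": TCP orientation; "contact_force": force on the tool from outside, world axes, zero at the start; "wrist_torque": the same for the moment, N m; "grip_width": finger opening in m; "gripper_force": force on a finger pad.
Only numpy, scipy, OpenCV 4.12 (cv2) and the standard library are available. Lean on these libraries where they do the work, as an engineer would, in place of code of your own. Each camera call takes 0.05 s, during which the arm holds its last target. There are 200 camera calls.

## Working session

There is one attempt and no reset: what is moved stays moved. The work goes in short steps, Python scripts to look and compute and a tool call to move; the robot and the scene stay as the last step left them, time stands still between calls to the robot, and variables do not carry over. Pictures are saved under pics/ and viewed, at most 10 in all, crops included, and the job is handed in when it is done.

Besides the shell and the picture viewer there is one more tool, called as name(argument=value, ...), one argument or row to a line, values as JSON. arm_command: Moves the arm, as the interface text tells. Its arguments: {"type":"object","properties":{"rows":{"type":"string"},"squeeze":{"type":"number"}},"required":["rows"]}

```bash
mkdir -p pics
cat > h.py <<'E'
import numpy as np, cv2
from bench import r
def pts(name):
    im,d=r.camera(name); i=r.camera_info(name)
    K=np.array(i["camera_matrix"]); R=cv2.Rodrigues(np.array(i["rvec"],float))[0]; t=np.array(i["tvec"],float).ravel()
    v,u=np.mgrid[:d.shape[0],:d.shape[1]]
    c=np.stack([(u-K[0,2])/K[0,0]*d,(v-K[1,2])/K[1,1]*d,d],-1)
    return im,d,(c-t)@R
E
python3 - <<'E'
from h import *
for n in ("top","scene"):
    im,d,P=pts(n); cv2.imwrite(f"pics/{n}.png",im[...,::-1])
    hsv=cv2.cvtColor(im,cv2.COLOR_RGB2HSV)
    m=cv2.inRange(hsv,(5,150,120),(22,255,255))
    k,l,s,c=cv2.connectedComponentsWithStats(m)
    for j in range(1,k):
        if s[j,4]>60:
            q=P[(l==j)&(d>0)]; print(n,s[j],c[j].round(),np.median(q,0).round(4),q.min(0).round(3),q.max(0).round(3))
print(r.get_state())
E
```

```text
top [243 257  23  23 396] [254. 268.] [0.4272 0.132  0.0417] [0.399 0.104 0.033] [0.454 0.16  0.055]
top [520 286  29  34 489] [534. 303.] [ 0.3545 -0.5974  0.0087] [ 0.313 -0.635 -0.006] [ 0.398 -0.558  0.018]
scene [532 175  28  21 296] [547. 184.] [ 0.3541 -0.5935  0.0067] [ 0.313 -0.64  -0.004] [ 0.39  -0.557  0.012]
scene [282 260  32  26 525] [297. 273.] [0.4274 0.1327 0.0401] [0.397 0.104 0.036] [0.453 0.162 0.05 ]
scene [191 377  75  43 714] [233. 399.] [ 0.5536  0.2928 -0.6758] [ 0.536  0.185 -0.739] [ 0.576  0.443 -0.596]
{'t': 0.1, 'joint_positions': array([-1.35198256e+00,  2.76540301e-01,  1.50598808e+00,  3.04586828e-05,
        1.36067983e+00, -1.21041922e-01]), 'qvel': array([ 0.00077336, -0.00079029, -0.00323469, -0.00057948,  0.00070272,
        0.00086896]), 'joint_torque': array([ 1.33155841e-03, -4.17698514e+01, -2.46405494e+01, -1.69292643e-04,
        5.82688081e-03,  9.13503641e-06]), 'tcp_pos': array([ 0.19156063, -0.54167385,  0.23052868]), 'orientation': array([-8.07539470e-04,  9.85597189e-01,  1.69108036e-01, -2.45991530e-05]), 'contact_force': array([ 0.73646181,  0.29333456, -0.28560044]), 'wrist_torque': array([0.0325619 , 0.04913786, 0.00499646]), 'gripper_force': 0.0, 'grip_width': 0.08542423106522327}
```

View pics/top.png

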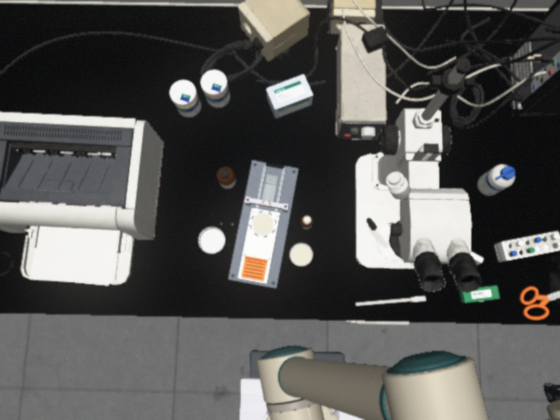

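View pics/scene.png

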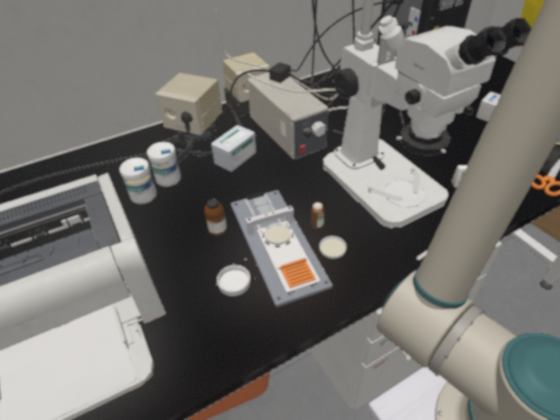

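The views show the clamp with its orange pad at about (254,268) in the top view, yawed about -9°. The bottles, lid and spare dish stand beside it, and the microscope is on the right. Next I'll refine the axis and the pad centre.

Run:
```python
from h import *
def cast(n,uv,z):
    i=r.camera_info(n);K=np.array(i["camera_matrix"]);R=cv2.Rodrigues(np.array(i["rvec"],float))[0];t=np.array(i["tvec"],float).ravel()
    uv=np.asarray(uv,float).reshape(-1,2); c=np.c_[(uv-K[[0,1],[2,2]])/K[[0,1],[0,1]],np.ones(len(uv))]@R; o=-R.T@t
    return (o+c*((z-o[2])/c[:,2])[:,None])
for n in ("top","scene"):
    im=cv2.cvtColor(cv2.imread(f"pics/{n}.png"),cv2.COLOR_BGR2RGB); hsv=cv2.cvtColor(im,cv2.COLOR_RGB2HSV)
    m=cv2.inRange(hsv,(5,130,100),(22,255,255)); v,u=np.nonzero(m); p=cast(n,np.c_[u,v],.04)[:,:2]
    p=p[np.linalg.norm(p-[.427,.132],axis=1)<.06]; print(n,"pad",cv2.minAreaRect((p*1000).astype(np.float32)),p.mean(0))
    m=cv2.inRange(hsv,(0,0,70),(179,255,255)); v,u=np.nonzero(m)
    k,l=cv2.connectedComponents(m); w=np.bincount(l[(cv2.inRange(hsv,(5,130,100),(22,255,255))>0)&(np.hypot(*(np.mgrid[:420,:560]-np.array([268,254] if n=="top" else [273,297])[:,None,None]))<30)]).argmax()
    v,u=np.nonzero(l==w); p=cast(n,np.c_[u,v],.012)[:,:2]; print(n,"plate",cv2.minAreaRect((p*1000).astype(np.float32)))
_,d,P=pts("top"); s=P[(d>0)&(P[...,0]<.75)&(P[...,1]>-.6)&(P[...,1]<-.1)&(P[...,2]>.03)]
s=s[s[:,0]>.3]; print("scope",s.min(0),s.max(0));
```

```text
top pad ((427.2132873535156, 132.0385284423828), (54.70309829711914, 51.329933166503906), 80.59114074707031) [0.42709485 0.13207151]
top plate ((551.4122314453125, 112.06085205078125), (132.3159942626953, 332.0183410644531), 80.86492156982422)
scene pad ((428.4532470703125, 131.9680938720703), (54.738075256347656, 56.36881637573242), 80.64480590820312) [0.42778896 0.13257759]
scene plate ((549.5995483398438, 109.14431762695312), (145.84080505371094, 338.9394836425781), 79.98458862304688)
scope [ 0.3523169  -0.59966265  0.030001  ] [ 0.74985748 -0.13193952  0.59117314]
```

arm_command(
  rows="5 -8 0 0 0 0 0;12 -20 0 0 0 0 0;20 -34 0 0 0 0 0;20 -34 0 0 0 0 0;20 -34 0 0 0 0 0;20 -34 0 0 0 0 0;20 -34 0 0 0 0 0;20 -34 0 0 0 0 0;20 -34 0 0 0 0 0;20 -34 0 0 0 0 0;20 -34 0 0 0 0 0;20 -34 0 0 0 0 0;20 -34 0 0 0 0 0;20 -34 0 0 0 0 0;20 -34 0 0 0 0 0;12 -20 0 0 0 7.2 0;0 0 0 0 0 7.2 0;0 0 0 0 0 7.2 0;0 0 0 0 0 7.2 0;0 0 0 0 0 0 0",
  squeeze=20,
)

```text
t: 2.15
tcp_pos: [0.3, 0.0166, 0.2311]
orientation: [-0.0, 0.997, -0.081, -0.0]
contact_force: [0.3, -0.1, -0.8]
grip_width: 0.0001
gripper_force: 0.0
```

```bash
cat > w.py <<'E'
from h import *
from scipy.spatial.transform import Rotation as Ro
import sys
s=r.get_state(); q=s["orientation"]; R=Ro.from_quat(q[[1,2,3,0]]).as_matrix()
a=np.deg2rad(-9.2); f=np.array([np.cos(a),np.sin(a),0]); l=np.array([-f[1],f[0],0])
c=np.array([.551,.112,0]); p=s["tcp_pos"]-c
print("t",s["t"],"slide,left,z mm",p@f*1e3,p@l*1e3,p[2]*1e3,"force s,l,z",s["contact_force"]@f,s["contact_force"]@l,s["contact_force"][2],"width",s["grip_width"])
print("toolx yaw",np.degrees(np.arctan2(R[1,0],R[0,0])),"z",R[:,2].round(3))
g=c+f*-.120+np.array([0,0,.06]); print("to hover in tool mm",(R.T@(g-s["tcp_pos"])*1e3).round(1))
E
python3 w.py
```

```text
t 2.15 slide,left,z mm -232.4994504812199 -134.27026314810257 231.12799493514652 force s,l,z 0.303477761834687 -0.016544733905913395 -0.8023893807352886 width 9.664030601011797e-05
toolx yaw -9.276505646868554 z [-0.  0. -1.]
to hover in tool mm [ 112.4 -134.4  171.1]
```

arm_command(
  rows="12 -14 5 0 0 0 0;25 -30 20 0 0 0 0;25 -30 30 0 0 0 0;25 -30 30 0 0 0 0;20 -25 30 0 0 0 0;5 -5 30 0 0 0 0;0 0 20 0 0 0 0;0 0 6 0 0 0 0;0 0 0 0 0 0 0;0 0 0 0 0 0 0",
)

```text
t: 3.15
tcp_pos: [0.4336, 0.1301, 0.0612]
orientation: [-0.0, 0.997, -0.081, 0.001]
contact_force: [-0.1, -0.1, 0.4]
grip_width: 0.0002
gripper_force: 0.0
```

```bash
python3 w.py
python3 - <<'E'
from h import *
im,_=r.camera("scene"); a=cv2.resize(im[190:310,200:360],None,fx=3,fy=3)
im,_=r.camera("wrist"); b=cv2.resize(im,(480,360))
cv2.imwrite("pics/hover.png",np.vstack([a[:,:480],b])[:,:,::-1][:600] if 0 else np.hstack([cv2.resize(a,(400,300)),cv2.resize(b,(400,300))])[:,:,::-1])
E
```

```text
t 3.15 slide,left,z mm -118.76956917896437 -0.8806814002038463 61.20315196279461 force s,l,z -0.0814586785294925 -0.1451290896021607 0.40176302751887316 width 0.0001817276822652194
toolx yaw -9.302587267802167 z [ 0.002  0.    -1.   ]
to hover in tool mm [-1.2 -0.9  1.2]
```

View pics/hover.png

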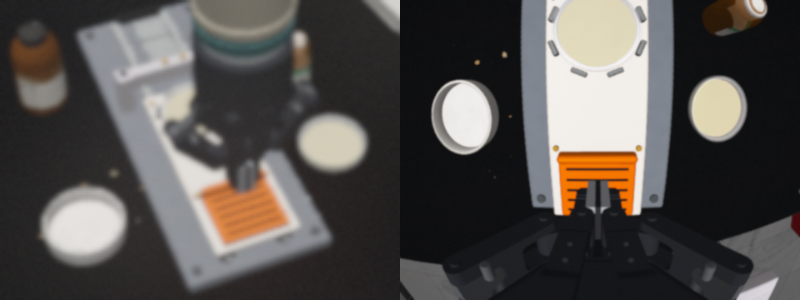

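The closed fingertips (about (597,190) in the right-hand image) are over the pad, centred and short of the lip. Next I press.

arm_command(
  rows="-1 0 8 0 0 0 0;0 0 8 0 0 0 0;0 0 6 0 0 0 0;0 0 5 0 0 0 0;0 0 5 0 0 0 0;0 0 3 0 0 0 0;0 0 0 0 0 0 0;0 0 0 0 0 0 0",
)

```text
t: 4.05
tcp_pos: [0.4351, 0.1299, 0.0274]
orientation: [0.0, 0.997, -0.081, 0.003]
contact_force: [-0.2, -2.5, 19.8]
grip_width: 0.0002
gripper_force: 9.8
```

```bash
python3 w.py
```

```text
t 4.05 slide,left,z mm -117.26631019031174 -0.8491734234180662 27.369954070833874 force s,l,z 0.17365860128531208 -2.4538577265558073 19.78557567133534 width 0.00020613982846209083
toolx yaw -9.263732274061208 z [ 0.006 -0.001 -1.   ]
to hover in tool mm [ -2.5  -0.9 -32.6]
```

arm_command(
  rows="0 0 1 0 0 0 0;3 0 0 0 0 0 0;5 0 0 0 0 0 0;6 0 0 0 0 0 0;6 0 0 0 0 0 0;6 0 0 0 0 0 0;6 0 0 0 0 0 0;6 0 0 0 0 0 0;4 0 0 0 0 0 0;0 0 0 0 0 0 0",
)

```text
t: 5.05
tcp_pos: [0.478, 0.1229, 0.0272]
orientation: [0.0, 0.997, -0.081, 0.004]
contact_force: [0.2, -4.3, 23.1]
grip_width: 0.0001
gripper_force: 11.2
```

```bash
python3 w.py
python3 - <<'E'
from h import *
im,_=r.camera("scene"); a=cv2.resize(im[190:310,200:360],(400,300))
im,_=r.camera("wrist"); b=cv2.resize(im,(400,300))
cv2.imwrite("pics/mid.png",np.hstack([a,b])[:,:,::-1])
E
```

```text
t 5.05 slide,left,z mm -73.78829160922237 -0.8868865121836348 27.236540349768383 force s,l,z 0.9288826490663176 -4.221812929544914 23.112842578528554 width 6.827685989146127e-05
toolx yaw -9.280651022540619 z [ 0.009 -0.001 -1.   ]
to hover in tool mm [-45.9  -0.8 -33.2]
```

View pics/mid.png

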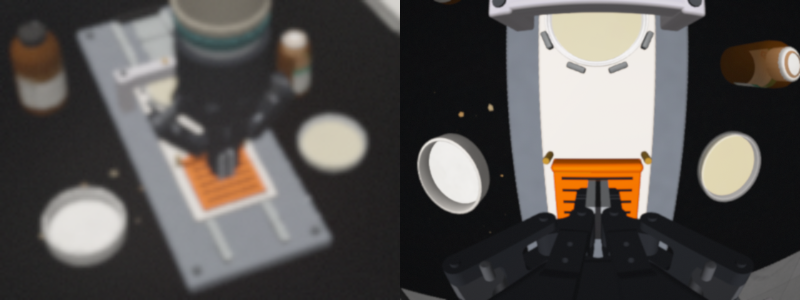

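The carriage has moved about 43 mm with the pad pressed down, and the dish is passing under the crossbar. I'll keep sliding.

arm_command(
  rows="4 0 0 0 0 0 0;5 0 0 0 0 0 0;5 0 0 0 0 0 0;5 0 0 0 0 0 0;5 0 0 0 0 0 0;5 0 0 0 0 0 0;5 0 0 0 0 0 0;4 0 0 0 0 0 0;0 0 0 0 0 0 0",
)

```text
t: 6.05
tcp_pos: [0.5139, 0.117, 0.0273]
orientation: [0.0, 0.997, -0.081, 0.003]
contact_force: [-2.5, -2.0, 22.9]
grip_width: -0.0004
gripper_force: 11.4
```

```bash
python3 w.py
```

```text
t 6.05 slide,left,z mm -37.43942729095369 -0.9832078579874489 27.250186433972654 force s,l,z -2.139327057339464 -2.3737021624587036 22.859566915972632 width -0.0003520857091355787
toolx yaw -9.308118776274249 z [ 0.006 -0.001 -1.   ]
to hover in tool mm [-82.4  -0.8 -33.2]
```

arm_command(
  rows="4 0 0 0 0 0 0;5 0 0 0 0 0 0;5 0 0 0 0 0 0;5 0 0 0 0 0 0;5 0 0 0 0 0 0;5 0 0 0 0 0 0;4 0 0 0 0 0 0;3 0 0 0 0 0 0;0 0 0 0 0 0 0;0 0 0 0 0 0 0",
)

```text
t: 7.05
tcp_pos: [0.5434, 0.1121, 0.0271]
orientation: [-0.0, 0.997, -0.081, -0.003]
contact_force: [-11.7, 0.8, 29.0]
grip_width: -0.0
gripper_force: 14.8
```

```bash
python3 w.py
```

```text
t 7.05 slide,left,z mm -7.53946569157184 -1.1093123316152833 27.068212869635428 force s,l,z -11.640662569343474 -1.0575442062750098 29.02532540193095 width -2.1146825208898e-07
toolx yaw -9.34469549541689 z [-0.005  0.001 -1.   ]
to hover in tool mm [-112.6   -0.8  -32.3]
```

arm_command(
  rows="3 0 0 0 0 0 0;3 0 0 0 0 0 0;2 0 0 0 0 0 0;0 0 0 0 0 0 0;0 0 0 0 0 0 0",
)

```text
t: 7.55
tcp_pos: [0.5435, 0.112, 0.0268]
orientation: [-0.0, 0.997, -0.082, -0.01]
contact_force: [-22.5, 4.3, 40.6]
grip_width: 0.0005
gripper_force: 20.2
```

```bash
python3 w.py
python3 - <<'E'
from h import *
im,_=r.camera("wrist"); cv2.imwrite("pics/end.png",im[:,:,::-1])
E
```

```text
t 7.55 slide,left,z mm -7.359733134474556 -1.186406236965534 26.76571678584891 force s,l,z -22.936002972006758 0.6470557908193456 40.61993419618828 width 0.0004558694725324711
toolx yaw -9.388633770116753 z [-0.02   0.002 -1.   ]
to hover in tool mm [-113.3   -0.8  -30.9]
```

View pics/end.png

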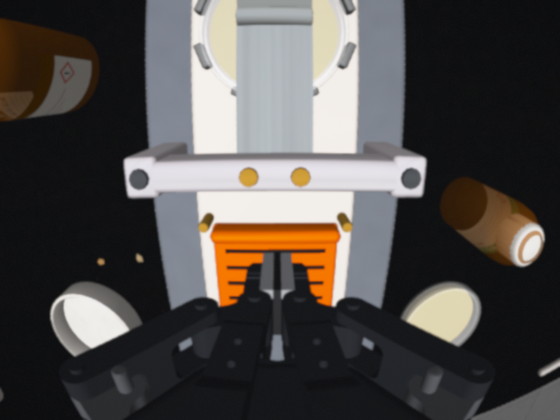

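The finger has stopped moving under 23 N of push, well above the maximum drag, so the carriage is at its stop. The dish sits under the leaf spring. Next I lift off.

arm_command(
  rows="-3 0 0 0 0 0 0;-1 0 -2 0 0 0 0;0 0 -3 0 0 0 0;0 0 -5 0 0 0 0;0 0 -8 0 0 0 0;0 0 -15 0 0 0 0;0 0 -25 0 0 0 0;0 0 -30 0 0 0 0;-20 0 -30 0 0 0 0;-40 0 -20 0 0 0 0;-45 0 0 0 0 0 0;-45 0 0 0 0 0 0;-30 0 0 0 0 0 0;0 0 0 0 0 0 0;0 0 0 0 0 0 0",
)

```text
t: 9.1
tcp_pos: [0.3737, 0.1403, 0.1628]
orientation: [-0.0, 0.997, -0.081, 0.001]
contact_force: [0.3, 0.6, 0.6]
grip_width: 0.0001
gripper_force: 0.0
```

```bash
python3 w.py
python3 - <<'E'
from h import *
im,d,P=pts("scene"); a=cv2.resize(im[175:310,190:370],(800,600),interpolation=cv2.INTER_CUBIC); cv2.imwrite("pics/done.png",a[:,:,::-1])
ang=np.deg2rad(-9.2); f=np.array([np.cos(ang),np.sin(ang)])
def rep(n,im,d,P):
    m=(cv2.inRange(cv2.cvtColor(im,cv2.COLOR_RGB2HSV),(5,130,100),(22,255,255))>0)&(d>0)&(P[...,2]>.015)&(abs(P[...,0]-.53)<.08)&(abs(P[...,1]-.115)<.06)
    s=(P[m][:,:2]-[.551,.112])@f; print(n,m.sum(),"orange slide mid (home -.013)",np.percentile(s,[1,50,99]).round(4),"z",np.median(P[m][:,2]))
rep("scene",im,d,P); rep("top",*pts("top"))
E
```

```text
t 9.1 slide,left,z mm -179.55376311459187 -0.4561815793701228 162.84562248415753 force s,l,z 0.21384233197545616 0.6398041215225991 0.6038544799074529 width 5.1328714239118275e-05
toolx yaw -9.295269460545162 z [ 0.003  0.    -1.   ]
to hover in tool mm [ 59.3  -0.5 103. ]
scene 307 orange slide mid (home -.013) [-0.0399 -0.0157  0.0107] z 0.03302057665257934
top 407 orange slide mid (home -.013) [-0.0376 -0.0124  0.0121] z 0.034370959645057514
```

View pics/done.png

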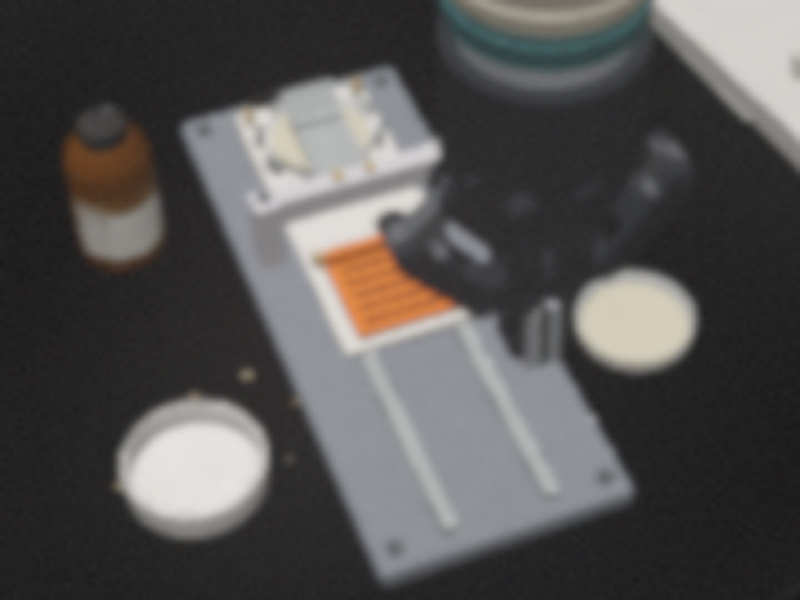

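The pad is at -12.4 mm in the top view (home is -13 mm) and about 33–34 mm high, which is about 7 mm pressed. The dish is held under the leaf spring and the arm is clear.

```bash
python3 -c "
from bench import r
print(r.finish_job())"
```

```text
the job is handed in; nothing more can be done
None
```

The dish is loaded: the carriage measures at home against its stop, the dish is held under the leaf spring, the arm is clear, and the job was handed in at about 9 s (no verdict was returned).

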